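# Squeegee a glass protector onto a tilted touchscreen

## Robot

A 6-joint arm with a two-finger parallel gripper is mounted at the origin on the work surface. World frame = base frame: x ahead of the robot, y to its left, z up, the work surface at z = 0. Lengths are in m, angles in rad, forces in N, time in s.
With the tool pointing down it reaches from about 0.375 to 0.975 m from the base axis. Payload 3.8 kg.
Tool frame: the origin (TCP) lies at the very end of the fingers, on their centre line; the grasp point (between the pads) lies 19 mm behind it (arm.pinch_z is the distance from the TCP to the grasp point, in m); z points along the fingers, x is the direction in which the jaws open and shut, and the axes are right-handed (so a half turn about z gives the same grasp; the last joint's range is limited). The gripper opens to 88 mm and grips with 3 to 60 N. Pads are 18 mm wide; open, the fingers measure 123 mm over their backs; the gripper's body (75 mm by 187 mm) begins 45 mm behind the grasp point.
Start: joints at [-1.386, 0.264, 1.604, -0, 1.274, -0.037], TCP at [0.148, -0.658, 0.239] pointing down, gripper open.
Joint ranges: [-2.63, 2.63], [-0.94, 2.18], [0.31, 2.57], [-1.31, 4.45], [0, 2.66], [-2.55, 2.55]. Speed limits (rad/s): [2.57, 2.57, 3.14, 3.14, 3.14, 3.14].

## Interface

Orientations are given as a rotation vector (axis times angle).
In Python, from plant import telemetry, vision, job, finder, arm gives the robot as it stands.
- The arm moves only by the tool servo_tool, never from a script. Its argument "motion" is a list of rows, each an object with "claw": the finger opening in mm, from 0 to 88.1; "delta_pos": the shift along the tool's x, y, z in mm, a list of three; "spin": the turn about the tool's z in rad. In form: [{"claw": claw, "delta_pos": [x, y, z], "spin": spin}, ...]. A call has 1 to 10 rows; each row shifts and turns the commanded pose from where the row before left it, along the tool's axes as they then stand; what a row does not reach is not made up. A row lasts 1/10 s, in which the tool goes at most 50 mm and 8.59 degrees, less where a joint would pass 70% of its speed; a pose out of reach is approached as far as the arm can. A call is refused whole if a number of a shift passes 50 or a number of a turn 0.15, either way. A call with a gripper value outside its range is refused whole. The fingers move at their own pace and stop on an object; "force" is the grip in N (left out, the last holds). Time passes only in rows, so rows that do not move let the fingers close. It gives the time, the measured TCP pose, the force and the opening at its end, in the units of the state.
- telemetry.observe(): the state, without advancing time (a new reading comes with each control period).
- vision.get_image(name): name is "scene" or "top" or "wrist"; returns (picture, depth): 480x640x3 uint8, red, green, blue; 480x640 float32, m along the optical axis (not along the pixel's ray), 0 where there is no reading.
- vision.camera_params(name): a dict with "intrinsics" (3x3 intrinsics, pixels), "view" (4x4, takes a point from world to camera coordinates); the wrist camera has in their place "mount" (4x4, takes a point from camera to tool coordinates, whose origin is the TCP and whose axes are the tool frame's). Camera axes: x right, y down, z forward; pixel columns grow to the right and rows downward; lengths in m; the calibration is good to about 2 mm. A picture is of the moment at which its call begins: read the wrist's pose just before it. camera_params takes no time and is no camera call.
- job.finish_job(): hands the job in, once; it reports no verdict.
Trained networks look in the newest picture that a camera, given by its name, has taken for a name from the list of things; names that differ only in an ending like _2 or _b are one class to them, and where a whole thing is asked for, a point or a joint stands for the part that bears it (a point fixed in the world has none). Each returns a list of dicts, best first, with "score" (0 to 1); they miss things now and then, are a little off and sometimes report something else, mostly with a low value. They report only what shows in the picture. A call takes as long as a camera call. They do not tell look-alikes from the thing itself.
- finder.recognise(camera, query): "box" ([centre column, centre row, width, height] in pixels, round what is visible of it).
- finder.tip_of(camera, query): "at" ([column, row] in pixels: a listed point, or the origin of a listed thing).
The state is a dict: "clock": time; "qpos": joint angles; "qd": joint speeds; "tau": joint torques, N m; "eef_pos": TCP position; "orientation": TCP orientation; "contact_force": force on the tool from outside, world axes, zero at the start; "ft_torque": the same for the moment, N m; "finger_gap": finger opening in m.
Only numpy, scipy, OpenCV 4.12 (cv2) and the standard library are available. Lean on these libraries where they do the work, as an engineer would, in place of code of your own. Each camera call takes 0.05 s, during which the arm holds its last target. There are 200 camera calls.

## Task

Take the orange squeegee from its grey holder and press down the new glass protector on the tilted touchscreen: set the felt flat and square across the middle of the glass's height beside the blue tape, then draw it in one slow, unbroken stroke with steady light pressure to the opposite end. Then stand the squeegee back upright in its holder, lowering it right to the bottom before you let go. Do not lift the felt in mid-stroke or press hard, and leave the screen's tilt, the graphics card, the cleaner bottle and the screwdriver as they are.

Things in the scene. Friction and masses are not known exactly. Their poses are not given: they have to be found in the camera images.
- squeegee_mid (a point): Orange plastic hand squeegee with two black grip bands, standing upright in its holder. 112 mm long (x), 90 mm tall (z, up), about 0.14 kg. This point is its centre, 45 mm above the working face of the felt. The top 40 mm is a grip block 92 mm long and 20 mm thick (y): pinch it across the thickness from above, about 70 mm above the felt face (25 mm above this point). Below it the body is 16 mm thick; then a yellow foam layer and the black felt edge at the bottom.
- felt_mid (a point): Middle of the working face (the bottom) of the squeegee's black felt edge, which is 110 mm long (x), 14 mm thick (y). The foam behind it gives: it springs in by up to 6 mm at about 1.5 N per mm, and lets the felt rock up to 4 degrees endwise. About 3 to 4 mm of give (4 to 6 N) is the right light pressure.
- felt_a (a point): +x end of the working face of the felt edge, 55 mm from its middle.
- felt_b (a point): -x end of the working face of the felt edge, 55 mm from its middle.
- squeegee: The whole squeegee; origin at the middle of the felt's working face, z up towards the grip, x along the felt.
- holder: Grey plastic bench holder, fixed: foot plate 170 x 80 x 5 mm with one open-topped slot, 128 mm long (x) by 26 mm wide (y) inside, walls 5 mm, rim 41 mm above the bench, slot floor 5 mm above the bench. Origin at the centre of its underside, z up. It may stand left or right of the terminal.
- terminal: Black point-of-sale touch terminal on a low stand, fixed to the bench; origin at the centre of the underside of the 190 x 170 x 12 mm base plate, z up. The screen tilts about a level axis (along y) 105 mm above the bench, over the origin, leaning towards the robot.
- screen (a joint): Tilt of the terminal's screen from level, rad: 0 is face up, growing as its far edge rises so that it faces the robot. It starts between 0.42 and 0.72 and is held by a stiff friction hinge; leave it as it is.
- glass_mid (a point): Centre of the upper face of the clear glass protector laid on the flat screen front, 40 mm from the tilt axis. z is the outward normal of the glass, x points up the slope (away from the robot), y along the screen to the robot's left. Protector 136 mm (x) by 230 mm (y) by 2 mm on the black housing of 158 x 250 mm. A 16 mm wide strip of blue tape runs along x over its +y end (centred 107 mm from this point; no step).
- screen_top (a point): Middle of the upper (far) edge of the screen housing's front face, 79 mm up the slope from the middle.
- card_mid (a point): Bystander: grey graphics card with two black fans, 115 x 195 x 47 mm, lying flat; its centre, 22 mm above the bench.
- cleaner_mid (a point): Bystander: blue cleaner bottle with white cap, 52 mm across, 150 mm tall; its centre, half-way up, z along the bottle.
- driver: Bystander: yellow-handled screwdriver, 190 mm long, lying on the bench.
Not all that is in view belongs to the job. Of the things that look like the holder, take the one that is farthest to the robot's left at the start.

How it is judged:
On the way, in this order (a step that is already met when the one before it is completed fails the run):
1. the felt edge lies square across the glass beside the blue tape, pressed lightly (1.5 to 15 N) (y of felt_mid in the frame of glass_mid between 0.068 and 0.11 m and x of felt_mid in the frame of glass_mid between -0.016 and 0.016 m and z of each of felt_a, felt_b in the frame of glass_mid below 0.004 m and angle between the x axis of felt_mid and the x axis of glass_mid, either way round below 0.17 rad and contact force between squeegee and terminal between 1.5 and 15 N), for 0.1 s.
2. still pressed on its whole length, a quarter of the way along (y of felt_mid in the frame of glass_mid between 0.028 and 0.052 m and x of felt_mid in the frame of glass_mid between -0.016 and 0.016 m and z of each of felt_a, felt_b in the frame of glass_mid below 0.004 m and angle between the x axis of felt_mid and the x axis of glass_mid, either way round below 0.17 rad and contact force between squeegee and terminal between 1.5 and 15 N), for 0.1 s.
3. still pressed on its whole length, at the middle (y of felt_mid in the frame of glass_mid between -0.012 and 0.012 m and x of felt_mid in the frame of glass_mid between -0.016 and 0.016 m and z of each of felt_a, felt_b in the frame of glass_mid below 0.004 m and angle between the x axis of felt_mid and the x axis of glass_mid, either way round below 0.17 rad and contact force between squeegee and terminal between 1.5 and 15 N), for 0.1 s.
4. still pressed on its whole length, three quarters along (y of felt_mid in the frame of glass_mid between -0.052 and -0.028 m and x of felt_mid in the frame of glass_mid between -0.016 and 0.016 m and z of each of felt_a, felt_b in the frame of glass_mid below 0.004 m and angle between the x axis of felt_mid and the x axis of glass_mid, either way round below 0.17 rad and contact force between squeegee and terminal between 1.5 and 15 N), for 0.1 s.
5. still pressed on its whole length, at the end away from the tape (y of felt_mid in the frame of glass_mid between -0.112 and -0.07 m and x of felt_mid in the frame of glass_mid between -0.016 and 0.016 m and z of each of felt_a, felt_b in the frame of glass_mid below 0.004 m and angle between the x axis of felt_mid and the x axis of glass_mid, either way round below 0.17 rad and contact force between squeegee and terminal between 1.5 and 15 N), for 0.1 s.
6. the squeegee is lowered to the bottom of its holder's slot while still held (x of squeegee_mid in the frame of holder between -0.012 and 0.012 m and y of squeegee_mid in the frame of holder between -0.012 and 0.012 m and z of squeegee_mid in the frame of holder between 0.04 and 0.056 m and angle between squeegee_mid's own z axis and vertical below 0.26 rad and contact force between the fingers and squeegee above 0.5 N), for 0.1 s.
At the end, for the whole second after the job is handed in: The squeegee stands released and at rest in the holder slot: within 12 mm of its centre both ways, felt on the slot floor (at most 6 mm above it), under 15 degrees of tilt; the screen edge within 10 mm, and card, bottle and screwdriver within 20 mm, of their starts (x of squeegee_mid in the frame of holder between -0.012 and 0.012 m and y of squeegee_mid in the frame of holder between -0.012 and 0.012 m and z of squeegee_mid in the frame of holder between 0.04 and 0.056 m and angle between squeegee_mid's own z axis and vertical below 0.26 rad and linear speed of squeegee below 0.02 m/s and contact force between the fingers and squeegee below 0.1 N and distance of screen_top from where it was at the start of the episode below 0.01 m and distance of each of card_mid, cleaner_mid, driver from where it was at the start of the episode below 0.02 m); the robot touches nothing.
It fails at once if the glass is pressed with more than 25 N (contact force between squeegee and terminal above 25 N).
It fails at once if the squeegee is lifted off the glass in mid-stroke (felt square across and 8 to 18 mm above the middle of the glass) (y of felt_mid in the frame of glass_mid between -0.05 and 0.05 m and x of felt_mid in the frame of glass_mid between -0.025 and 0.025 m and z of felt_mid in the frame of glass_mid between 0.008 and 0.018 m and angle between the x axis of felt_mid and the x axis of glass_mid, either way round below 0.17 rad).
It fails at once if the screen is pushed out of its tilt (upper edge moved over 10 mm) (distance of screen_top from where it was at the start of the episode above 0.01 m).
It fails at once if the graphics card, cleaner bottle or screwdriver is moved over 20 mm (distance of any of card_mid, cleaner_mid, driver from where it was at the start of the episode above 0.02 m).
It also fails if it takes over 64 s, if anything falls off the work surface, if the arm or the gripper's body presses on something with over 40 N, if the wrist force passes 120 N, or if a joint passes its speed limit or range.

## Working session

There is one attempt and no reset: what is moved stays moved. The work goes in short steps, Python scripts to look and compute and a tool call to move; the robot and the scene stay as the last step left them, time stands still between calls to the robot, and variables do not carry over. Pictures are saved under pics/ and viewed, about 8 in all and at most 12, crops included, and the job is handed in when it is done.

Besides the shell and the picture viewer there is one more tool, called after "Request:" by a JSON object that holds its "method" and its "body", one argument or row to a line. servo_tool: Moves the arm, as the interface text tells. Its arguments: {"type":"object","properties":{"motion":{"type":"array","items":{"type":"object","properties":{"claw":{"type":"number"},"delta_pos":{"type":"array","items":{"type":"number"}},"spin":{"type":"number"}}}},"force":{"type":"number"}},"required":["motion"]}

```bash
ls; mkdir -p pics
cat > h.py <<'E'
import numpy as np, cv2
from scipy.spatial.transform import Rotation as R
from plant import telemetry, vision, job, finder, arm
def tcp(s=None):
    s=s or telemetry.observe(); T=np.eye(4); T[:3,:3]=R.from_rotvec(s["orientation"]).as_matrix(); T[:3,3]=s["eef_pos"]; return T
def cam(n):
    """returns img, depth, K, camera->world"""
    T=tcp(); im,d=vision.get_image(n); p=vision.camera_params(n)
    M=T@np.array(p["mount"]) if "mount" in p else np.linalg.inv(np.array(p["view"]))
    return im,d,np.array(p["intrinsics"]),M
def cloud(d,K,M):
    v,u=np.mgrid[:d.shape[0],:d.shape[1]]
    P=np.stack([(u-K[0,2])/K[0,0]*d,(v-K[1,2])/K[1,1]*d,d],-1)
    W=P@M[:3,:3].T+M[:3,3]; W[d<=0]=np.nan; return W
def proj(p,K,M):
    q=np.linalg.inv(M)@np.append(p,1); q=K@q[:3]; return q[:2]/q[2]
def save(n,im): cv2.imwrite("pics/"+n+".png",im[...,::-1])
E
python3 - <<'E'
from h import *
s=telemetry.observe(); print(s["clock"],s["eef_pos"],s["orientation"],arm.pinch_z,s["finger_gap"])
ims=[]
for n in("scene","top"):
    im,d,K,M=cam(n); np.savez(n,im=im,d=d,K=K,M=M); ims.append(im); W=cloud(d,K,M)
    for q in("squeegee","holder","terminal","card_mid","cleaner_mid","driver"):
        for r in finder.recognise(n,q)[:4]:
            u,v=map(int,r["box"][:2]); print(n,q,round(r["score"],2),np.round(r["box"]),W[v,u].round(3))
    print(n,M[:3,3].round(2),M[:3,2].round(2))
    save(n,im)
E
```

```text
pics
0.0 [ 0.14835254 -0.65777961  0.23740422] [-2.45249446  1.96106981  0.0026183 ] 0.0187 0.08827800571679312
scene squeegee 0.74 [460. 232.  17.  46.] [0.473 0.31  0.084]
scene holder 0.94 [455. 246.  55.  48.] [0.471 0.308 0.04 ]
scene holder 0.83 [372. 221.  33.  39.] [0.299 0.138 0.006]
scene holder 0.66 [285. 232.  42.  51.] [ 0.326 -0.092  0.007]
scene holder 0.34 [352. 258. 134.  33.] [0.655 0.036 0.171]
scene terminal 0.61 [355. 291. 134. 102.] [0.628 0.047 0.063]
scene card_mid 0.85 [159. 278. 103.  51.] [ 0.53  -0.366  0.045]
scene driver 0.84 [179. 356.  72.  78.] [ 0.732 -0.295  0.023]
scene [ 1.32 -0.07  0.71] [-0.8   0.06 -0.6 ]
top squeegee 0.71 [169. 282.  24.  54.] [0.438 0.311 0.087]
top holder 0.78 [177. 281.  42.  81.] [0.443 0.313 0.036]
top holder 0.76 [263. 333.  48.  83.] [0.336 0.135 0.004]
top holder 0.62 [364. 332.  58.  83.] [ 0.341 -0.082  0.006]
top terminal 0.96 [307. 207. 133.  86.] [0.584 0.038 0.14 ]
top card_mid 0.63 [503. 260.  96.  58.] [ 0.496 -0.364  0.045]
top cleaner_mid 0.6 [203. 161.  35.  35.] [0.68  0.249 0.104]
top driver 0.8 [463. 152.  46.  69.] [ 0.728 -0.293  0.022]
top [0.43 0.   1.06] [ 0.1   0.01 -1.  ]
```

View pics/top.png

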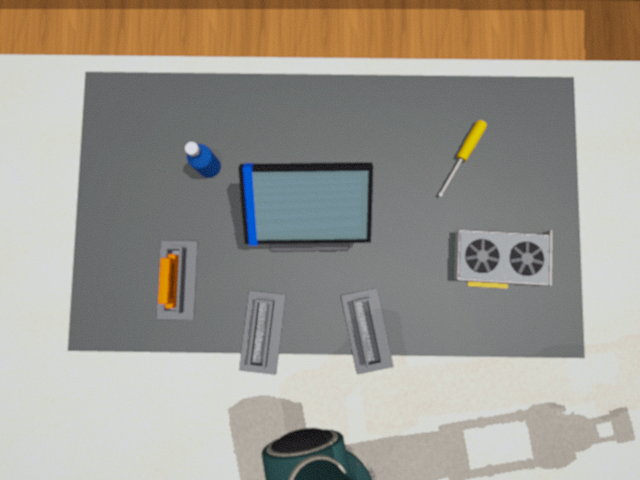

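View pics/scene.png

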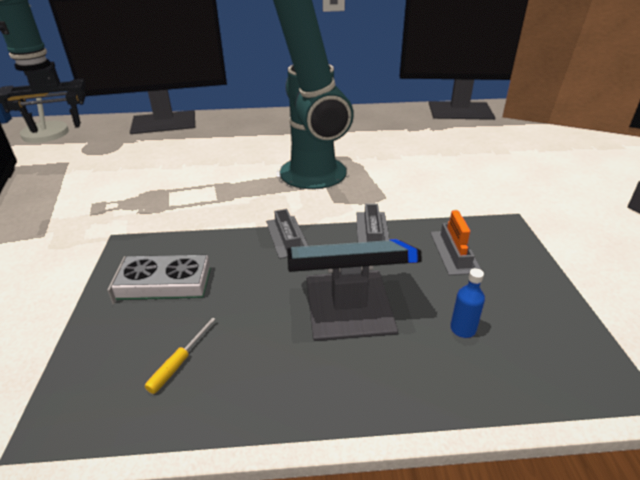

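The top view shows the orange squeegee in the leftmost grey holder at (177,281). The look-alike empty holders are at (263,333) and (364,332), so I choose the one at (177,281). The terminal is at (307,207) with its tape on the left. Next I fit the glass plane and the holder.

```bash
cat > fit.py <<'E'
from h import *
for n in("top","scene"):
    z=np.load(n+".npz"); im,d,K,M=z["im"],z["d"],z["K"],z["M"]; W=cloud(d,K,M)
    hsv=cv2.cvtColor(im,cv2.COLOR_RGB2HSV)
    if n=="top":
        # screen region incl. black housing: high points
        m=(W[...,2]>0.075)&(abs(W[...,1]-0.04)<0.16)&(W[...,0]>0.45)&(W[...,0]<0.75)
        P=W[m]
        for _ in range(5):
            A=np.c_[P[:,:2],np.ones(len(P))]; c=np.linalg.lstsq(A,P[:,2],rcond=None)[0]; r=P[:,2]-A@c; P=P[abs(r)<max(2*r.std(),.002)]
        nrm=np.array([-c[0],-c[1],1]); nrm/=np.linalg.norm(nrm); print("plane",c,"n",nrm.round(4),"theta",np.arccos(nrm[2]),"az",np.arctan2(nrm[1],nrm[0]),r.std(),len(P))
        rc=cv2.minAreaRect((P[:,:2]*1000).astype(np.float32)); print("housing rect xy",rc)
        b=(hsv[...,0]>100)&(hsv[...,0]<125)&(hsv[...,1]>200)&m; 
        rc=cv2.minAreaRect((W[b][:,:2]*1000).astype(np.float32)); print("tape",b.sum(),rc)
        g=(hsv[...,0]>80)&(hsv[...,0]<130)&(hsv[...,1]>30)&(im[...,2]>100)&m
        rc=cv2.minAreaRect((W[g|b][:,:2]*1000).astype(np.float32)); print("glass+tape",g.sum(),rc)
    roi=(abs(W[...,0]-.45)<.13)&(abs(W[...,1]-.31)<.09)
    o=(hsv[...,0]<20)&(hsv[...,1]>150)&roi
    t=o&(W[...,2]>.09)
    for nm,mm in(("orange top",t),("holder",roi&(W[...,2]>.0035)&(W[...,2]<.05)&~o)):
        rc=cv2.minAreaRect((W[mm][:,:2]*1000).astype(np.float32)); print(n,nm,mm.sum(),rc,W[mm].mean(0).round(4),np.percentile(W[mm][:,2],[5,50,95]).round(4))
    for q in("glass_mid","screen_top","squeegee_mid","holder"):
        for r in finder.tip_of(n,q)[:3]: 
            u,v=np.round(r["at"]).astype(int); print(n,q,round(r["score"],2),np.round(r["at"],1),W[v,u].round(4))
T=tcp(); print("tool x",T[:3,0].round(3),"y",T[:3,1].round(3),telemetry.observe()["qpos"])
E
python3 fit.py
```

```text
plane [ 0.56023159  0.01590656 -0.18897287] n [-0.4887 -0.0139  0.8723] theta 0.5108364271683695 az -3.113207450586466 0.0016166533282455581 9018
housing rect xy ((586.9238891601562, 39.83232116699219), (139.54530334472656, 248.91778564453125), 1.3023701906204224)
tape 692 ((586.6543579101562, 147.84603881835938), (144.30828857421875, 20.071128845214844), 1.1398448944091797)
glass+tape 8447 ((592.046630859375, 40.578086853027344), (148.24740600585938, 233.7190399169922), 1.814937710762024)
top orange top 251 ((442.23291015625, 320.22991943359375), (19.259479522705078, 90.65901184082031), 89.47660827636719) [0.4449 0.3207 0.0937] [0.0909 0.0936 0.0965]
top holder 2236 ((450.3497619628906, 309.68499755859375), (258.8664855957031, 179.11801147460938), 0.08447958528995514) [0.4476 0.3097 0.0133] [0.0036 0.006  0.0417]
top glass_mid 0.83 [308. 205.] [0.5878 0.0364 0.1381]
top glass_mid 0.69 [304.2 163.5] [0.6591 0.0438 0.1708]
top screen_top 0.94 [306.7 164. ] [0.659  0.0382 0.1717]
top squeegee_mid 0.84 [168.3 281.4] [0.4401 0.311  0.0943]
top holder 0.89 [174.7 278.3] [0.4469 0.313  0.0
[... 246 characters left out ...]
3182 0.0943] [0.0913 0.0945 0.0966]
scene holder 1266 ((450.07073974609375, 309.9309997558594), (179.09356689453125, 259.0255126953125), 89.5932846069336) [0.4659 0.3065 0.0164] [0.0037 0.0075 0.0417]
scene glass_mid 0.71 [352.2 248.1] [0.5981 0.0444 0.1483]
scene screen_top 0.86 [354.4 256.2] [0.6561 0.0398 0.1742]
scene squeegee_mid 0.87 [456.4 234.2] [0.4601 0.3099 0.0665]
scene holder 0.95 [373.8 229.2] [0.3395 0.1396 0.0076]
scene holder 0.82 [453.8 251.2] [0.4838 0.303  0.0349]
scene holder 0.59 [286.  234.5] [ 0.3403 -0.0895  0.0071]
tool x [ 0.22  -0.976 -0.   ] y [-0.976 -0.22   0.   ] [-1.38591335e+00  2.63916171e-01  1.60402009e+00 -1.60764197e-05
  1.27367013e+00 -3.68893844e-02]
```

Glass tilt is about 0.51 rad with a yaw of about 0.03. glass_mid is near (0.587, 0.040, 0.140) and the squeegee top near (0.444, 0.320). I'm heading there now.

Request:
{"method": "servo_tool", "body": {
  "motion": [
    {"claw": 88, "delta_pos": [-32, -37, -10], "spin": 0},
    {"claw": 88, "delta_pos": [-32, -37, -10], "spin": 0},
    {"claw": 88, "delta_pos": [-32, -37, -10], "spin": 0},
    {"claw": 88, "delta_pos": [-32, -37, -10], "spin": 0},
    {"claw": 88, "delta_pos": [-32, -37, -10], "spin": 0},
    {"claw": 88, "delta_pos": [-32, -37, -10], "spin": 0},
    {"claw": 88, "delta_pos": [-32, -37, -10], "spin": 0},
    {"claw": 88, "delta_pos": [-32, -37, -10], "spin": 0},
    {"claw": 88, "delta_pos": [-32, -37, -10], "spin": 0},
    {"claw": 88, "delta_pos": [-32, -37, -10], "spin": 0}
  ]
}}

```text
clock: 2.1
eef_pos: [0.4398, -0.2631, 0.3395]
orientation: [-2.453, 1.962, -0.002]
contact_force: [1.3, -1.0, -0.3]
finger_gap: 0.088
```

Request:
{"method": "servo_tool", "body": {
  "motion": [
    {"claw": 88, "delta_pos": [0, 0, 0], "spin": 0.111},
    {"claw": 88, "delta_pos": [0, 0, 0], "spin": 0.111},
    {"claw": 88, "delta_pos": [-48, 0, 0], "spin": 0},
    {"claw": 88, "delta_pos": [-48, 0, 0], "spin": 0},
    {"claw": 88, "delta_pos": [-48, 0, 0], "spin": 0},
    {"claw": 88, "delta_pos": [-48, 0, 0], "spin": 0},
    {"claw": 88, "delta_pos": [-48, 0, 0], "spin": 0},
    {"claw": 88, "delta_pos": [-48, 0, 0], "spin": 0},
    {"claw": 88, "delta_pos": [-48, 0, 0], "spin": 0},
    {"claw": 88, "delta_pos": [-48, 0, 0], "spin": 0}
  ]
}}

```text
clock: 3.1
eef_pos: [0.4387, 0.121, 0.3392]
orientation: [-2.22, 2.221, -0.001]
contact_force: [1.0, -1.1, 0.1]
finger_gap: 0.0884
```

Request:
{"method": "servo_tool", "body": {
  "motion": [
    {"claw": 88, "delta_pos": [-48, 0, 10], "spin": 0},
    {"claw": 88, "delta_pos": [-48, 0, 10], "spin": 0},
    {"claw": 88, "delta_pos": [-48, 0, 10], "spin": 0},
    {"claw": 88, "delta_pos": [-48, 0, 10], "spin": 0},
    {"claw": 88, "delta_pos": [0, -5, 10], "spin": 0},
    {"claw": 88, "delta_pos": [0, 0, 0], "spin": 0}
  ]
}}

```text
clock: 3.7
eef_pos: [0.4433, 0.3114, 0.2866]
orientation: [2.221, -2.216, -0.0]
contact_force: [-0.1, -0.5, 0.7]
finger_gap: 0.0881
```

```bash
cat > look.py <<'E'
from h import *
import sys
im,d,K,M=cam("wrist"); np.savez("wrist",im=im,d=d,K=K,M=M); save(sys.argv[1],im); W=cloud(d,K,M)
print(telemetry.observe()["eef_pos"],M[:3,3].round(3),M[:3,2].round(3),tcp()[:3,0].round(4))
hsv=cv2.cvtColor(im,cv2.COLOR_RGB2HSV)
roi=(abs(W[...,0]-.445)<.095)&(abs(W[...,1]-.313)<.055)
o=(hsv[...,0]<20)&(hsv[...,1]>150)&roi
for nm,mm in(("top",roi&(W[...,2]>.088)&(W[...,2]<.105)),("rim",roi&(W[...,2]>.035)&(W[...,2]<.045)&~o),("foot",roi&(W[...,2]>.003)&(W[...,2]<.007)&~o)):
    if mm.sum()>20:
        print(nm,mm.sum(),cv2.minAreaRect((W[mm][:,:2]*1000).astype(np.float32)),W[mm].mean(0).round(4),np.percentile(W[mm],[1,99],axis=0).round(4).tolist())
E
python3 look.py w1
```

```text
[0.44362752 0.31060884 0.28765575] [0.508 0.312 0.432] [-0.261 -0.001 -0.965] [ 6.0e-04 -1.0e+00  1.9e-03]
top 2020 ((439.9928894042969, 321.7386474609375), (19.77618980407715, 91.3154067993164), 89.15361022949219) [0.4421 0.3218 0.0934] [[0.3961, 0.3117, 0.0896], [0.4848, 0.3319, 0.0955]]
rim 1434 ((442.4101257324219, 322.67144775390625), (36.002384185791016, 138.4628448486328), 89.49287414550781) [0.4473 0.3228 0.0406] [[0.374, 0.3044, 0.0364], [0.5115, 0.3406, 0.0426]]
foot 5785 ((439.8978271484375, 315.60833740234375), (95.44477844238281, 174.8313751220703), 89.1431655883789) [0.4542 0.3219 0.0047] [[0.3593, 0.2835, 0.0031], [0.5267, 0.3619, 0.0065]]
```

View pics/w1.png

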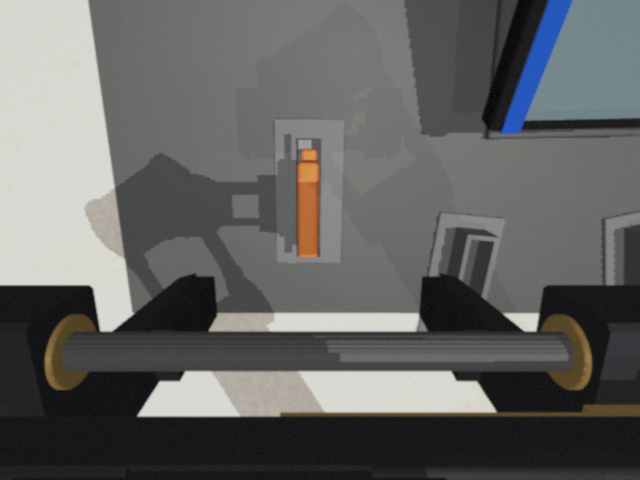

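The crop confirms the choice: the squeegee at (308,205) stands in the leftmost holder. Now I descend and grip.

Request:
{"method": "servo_tool", "body": {
  "motion": [
    {"claw": 88, "delta_pos": [-11, 3.5, 0], "spin": 0},
    {"claw": 88, "delta_pos": [0, 0, 45], "spin": 0},
    {"claw": 88, "delta_pos": [0, 0, 45], "spin": 0},
    {"claw": 88, "delta_pos": [0, 0, 45], "spin": 0},
    {"claw": 88, "delta_pos": [0, 0, 45], "spin": 0},
    {"claw": 88, "delta_pos": [0, 0, 30], "spin": 0},
    {"claw": 88, "delta_pos": [0, 0, 21], "spin": 0},
    {"claw": 0, "delta_pos": [0, 0, 0], "spin": 0},
    {"claw": 0, "delta_pos": [0, 0, 0], "spin": 0},
    {"claw": 0, "delta_pos": [0, 0, 0], "spin": 0}
  ],
  "force": 15
}}

```text
clock: 4.75
eef_pos: [0.4424, 0.3228, 0.06]
orientation: [-2.217, 2.22, -0.001]
contact_force: [-0.0, -0.2, 0.8]
finger_gap: 0.0659
```

Request:
{"method": "servo_tool", "body": {
  "motion": [
    {"claw": 0, "delta_pos": [0, 0, 0], "spin": 0},
    {"claw": 0, "delta_pos": [0, 0, 0], "spin": 0},
    {"claw": 0, "delta_pos": [0, 0, 0], "spin": 0},
    {"claw": 0, "delta_pos": [0, 0, 0], "spin": 0}
  ]
}}

```text
clock: 5.15
eef_pos: [0.4408, 0.3223, 0.0582]
orientation: [-2.221, 2.221, -0.0]
contact_force: [-0.3, -0.4, -0.3]
finger_gap: 0.0341
```

Request:
{"method": "servo_tool", "body": {
  "motion": [
    {"claw": 0, "delta_pos": [0, 0, 2], "spin": 0},
    {"claw": 0, "delta_pos": [0, 0, 0], "spin": 0},
    {"claw": 0, "delta_pos": [0, 0, 0], "spin": 0},
    {"claw": 0, "delta_pos": [0, 0, 0], "spin": 0},
    {"claw": 0, "delta_pos": [0, 0, -6], "spin": 0},
    {"claw": 0, "delta_pos": [0, 0, -8], "spin": 0},
    {"claw": 0, "delta_pos": [0, 0, -8], "spin": 0},
    {"claw": 0, "delta_pos": [0, 0, 0], "spin": 0}
  ]
}}

```text
clock: 5.95
eef_pos: [0.4418, 0.3229, 0.0796]
orientation: [-2.219, 2.219, -0.001]
contact_force: [0.4, -0.3, -1.1]
finger_gap: 0.0198
```

```bash
cat > sq.py <<'E'
from h import *
import sys
# squeegee orange points from scene camera: tilt about world y, side silhouette
for n in sys.argv[2:]:
    im,d,K,M=cam(n); W=cloud(d,K,M); save(sys.argv[1]+n,im)
    hsv=cv2.cvtColor(im,cv2.COLOR_RGB2HSV); T=tcp(); p=T[:3,3]
    o=(hsv[...,0]<22)&(hsv[...,1]>150)&(im[...,0]>90)&(np.linalg.norm(W-p,axis=-1)<.12)
    P=W[o]; print(n,len(P),"tcp",p.round(4))
    if len(P)>30:
        print(np.percentile(P,[1,99],axis=0).round(4).tolist())
        rc=cv2.minAreaRect((P[:,[0,2]]*1000).astype(np.float32)); print("xz rect",rc)
        # side faces: orange normals; long direction by PCA in xz
        v,u=np.nonzero(o); print("px",u.min(),u.max(),v.min(),v.max())
s=telemetry.observe(); print(s["clock"],s["contact_force"],s["ft_torque"],s["finger_gap"])
E
python3 sq.py a scene
```

```text
scene 576 tcp [0.4415 0.3227 0.079 ]
[[0.401, 0.2865, 0.0021], [0.4997, 0.3682, 0.1763]]
xz rect ((453.21771240234375, 79.24019622802734), (184.6858367919922, 103.33992004394531), 76.04138946533203)
px 448 483 186 252
6.0 [ 0.46199299  0.17488699 -0.58716412] [-0.01730444  0.01435569  0.03841634] 0.020021464080794176
```

Request:
{"method": "servo_tool", "body": {
  "motion": [
    {"claw": 0, "delta_pos": [0, 0, 0], "spin": 0},
    {"claw": 0, "delta_pos": [0, 4, 0], "spin": 0},
    {"claw": 0, "delta_pos": [0, 4, 0], "spin": 0},
    {"claw": 0, "delta_pos": [0, 4, 0], "spin": 0},
    {"claw": 0, "delta_pos": [0, 4, 0], "spin": 0},
    {"claw": 0, "delta_pos": [0, 4, 0], "spin": 0},
    {"claw": 0, "delta_pos": [0, 4, 0], "spin": 0},
    {"claw": 0, "delta_pos": [0, 4, 0], "spin": 0},
    {"claw": 0, "delta_pos": [0, 3, 0], "spin": 0},
    {"claw": 0, "delta_pos": [0, 0, 0], "spin": 0}
  ],
  "force": 8
}}

```text
clock: 7.0
eef_pos: [0.4141, 0.3234, 0.0815]
orientation: [-2.217, 2.214, -0.007]
contact_force: [7.0, -3.5, 9.5]
finger_gap: 0.0198
```

```bash
python3 sq.py b scene wrist
```

```text
scene 562 tcp [0.4141 0.3235 0.0815]
[[0.3859, 0.2864, 0.0434], [0.4839, 0.3485, 0.1777]]
xz rect ((430.1138916015625, 80.36923217773438), (185.92588806152344, 111.12617492675781), 78.35047912597656)
px 444 476 179 238
wrist 14244 tcp [0.4141 0.3234 0.0814]
[[0.3823, 0.3147, 0.0806], [0.4819, 0.3339, 0.1346]]
xz rect ((440.7265930175781, 92.52108764648438), (79.42985534667969, 140.61376953125), 36.21213150024414)
px 279 350 122 412
7.1 [ 6.43428361 -3.53254674 10.86808353] [-0.76640008 -1.0998539   0.10488275] 0.019943992764991092
```

View pics/bwrist.png

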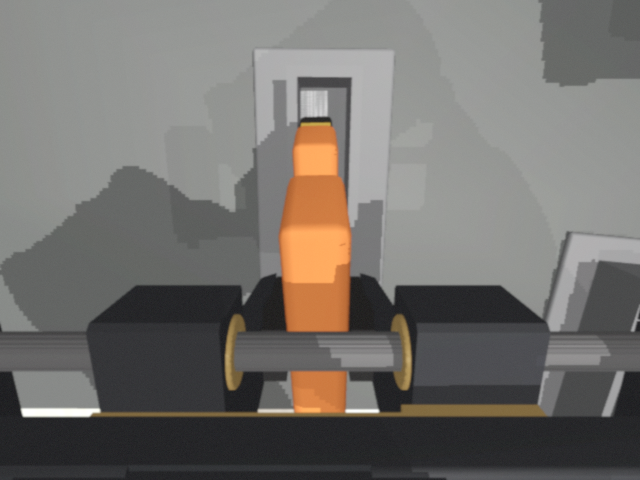

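The wrist view shows the far end of the squeegee raised, with its top at about (317,235) and the felt end at (315,122). Measuring the tilt from the centre column.

```bash
cat > tilt.py <<'E'
from h import *
im,d,K,M=cam("wrist"); W=cloud(d,K,M); hsv=cv2.cvtColor(im,cv2.COLOR_RGB2HSV); p=tcp()[:3,3]
o=(hsv[...,0]<22)&(hsv[...,1]>150)&(im[...,0]>90)&(np.linalg.norm(W-p,axis=-1)<.13)
P=W[o]; P=P[abs(P[:,1]-np.median(P[:,1]))<.006]; Q=(P-p)[:,[0,2]]
rng=np.random.default_rng(0); rest=Q
for k in range(3):
    best=None
    if len(rest)<100: break
    for _ in range(300):
        a,b=rest[rng.choice(len(rest),2,replace=False)]; t=b-a; L=np.linalg.norm(t)
        if L<.008: continue
        n=np.array([-t[1],t[0]])/L; m=abs((rest-a)@n)<.0012
        if best is None or m.sum()>best.sum(): best=m
    S=rest[best]; c=S.mean(0); v=np.linalg.svd(S-c,full_matrices=False)[2][0]
    ang=np.degrees(np.arctan(v[1]/v[0])); n=np.array([-v[1],v[0]]); n*=np.sign(n[1])
    print("line",len(S),"angle deg",round(ang,2),"ctr(rel tcp mm)",(c*1000).round(1),"dist of pinch mm",round(((np.array([0,.0187])-c)@n)*1000,1), "ends",(c+v*np.ptp((S-c)@v)/2).round(3),(c-v*np.ptp((S-c)@v)/2).round(3)); rest=rest[~best]
s=telemetry.observe(); print(s["clock"],s["eef_pos"].round(4) if hasattr(s["eef_pos"],"round") else s["eef_pos"],s["contact_force"],s["ft_torque"])
E
python3 tilt.py
```

```text
line 5479 angle deg 16.69 ctr(rel tcp mm) [13.4 45.3] dist of pinch mm -21.6 ends [-0.024  0.034] [0.051 0.057]
line 2466 angle deg -72.06 ctr(rel tcp mm) [46.4 36. ] dist of pinch mm -49.5 ends [0.04  0.056] [0.053 0.016]
line 846 angle deg -69.68 ctr(rel tcp mm) [64.2 10. ] dist of pinch mm -57.2 ends [0.06  0.023] [ 0.069 -0.003]
7.15 [0.4141 0.3234 0.0814] [ 7.12205428 -3.37527389 10.51540474] [-0.75562247 -1.05031164  0.12218108]
```

Request:
{"method": "servo_tool", "body": {
  "motion": [
    {"claw": 0, "delta_pos": [0, 1, -3], "spin": 0},
    {"claw": 0, "delta_pos": [0, 3, -2], "spin": 0},
    {"claw": 0, "delta_pos": [0, 3, -2], "spin": 0},
    {"claw": 0, "delta_pos": [0, 3, -2], "spin": 0},
    {"claw": 0, "delta_pos": [0, 3, -2], "spin": 0},
    {"claw": 0, "delta_pos": [0, 2, -2], "spin": 0},
    {"claw": 0, "delta_pos": [0, 0, 0], "spin": 0}
  ]
}}

```text
clock: 7.85
eef_pos: [0.3934, 0.3214, 0.0902]
orientation: [2.22, -2.219, -0.0]
contact_force: [1.8, 0.5, 0.8]
finger_gap: 0.0198
```

```bash
python3 tilt.py
```

```text
line 4900 angle deg -54.54 ctr(rel tcp mm) [38.7 50.1] dist of pinch mm -49.7 ends [0.027 0.067] [0.051 0.033]
line 2472 angle deg 34.87 ctr(rel tcp mm) [ 2.  47.3] dist of pinch mm -22.3 ends [-0.034  0.022] [0.038 0.072]
line 1900 angle deg -54.25 ctr(rel tcp mm) [65.8 28.7] dist of pinch mm -59.2 ends [0.057 0.04 ] [0.074 0.017]
7.9 [0.3934 0.3214 0.0901] [2.86372547 0.66966457 0.46958353] [ 0.15198052 -0.25721029  0.03194034]
```

Tilt is now about 35°, against 29.3° for the glass. Pressing it on lightly will level it. I carry it to above the tape end.

Request:
{"method": "servo_tool", "body": {
  "motion": [
    {"claw": 0, "delta_pos": [0, 0, -20], "spin": 0},
    {"claw": 0, "delta_pos": [0, 0, -45], "spin": 0},
    {"claw": 0, "delta_pos": [0, 0, -45], "spin": 0},
    {"claw": 0, "delta_pos": [20, -14, -40], "spin": 0},
    {"claw": 0, "delta_pos": [35, -25, -10], "spin": 0},
    {"claw": 0, "delta_pos": [40, -28, 0], "spin": 0},
    {"claw": 0, "delta_pos": [40, -28, 0], "spin": 0},
    {"claw": 0, "delta_pos": [35, -25, 0], "spin": 0},
    {"claw": 0, "delta_pos": [25, -16, 0], "spin": 0},
    {"claw": 0, "delta_pos": [0, 0, 0], "spin": -0.028}
  ],
  "force": 15
}}

```text
clock: 8.9
eef_pos: [0.5303, 0.1236, 0.2486]
orientation: [2.245, -2.191, -0.003]
contact_force: [-0.5, 1.3, -0.8]
finger_gap: 0.0198
```

```bash
python3 tilt.py
cat > gp.py <<'E'
from h import *
# pose of tool/felt in glass frame, from the commanded estimates
G=np.array([.587,.040,.1405]); n=np.array([-.4887,-.0139,.8723]); uy=np.array([-.028,.9996,0]); ux=np.cross(uy,n)
def rep():
    T=tcp(); p=T[:3,3]+T[:3,2]*-.0187; f=p-.068*n+.003*ux; q=f-G
    s=telemetry.observe(); print("felt in glass (if aligned) x,y,z mm",np.round([q@ux*1e3,q@uy*1e3,q@n*1e3],1),"F",np.round(s["contact_force"],1),"F.n",round(float(np.dot(s["contact_force"],n)),2),"tq",np.round(s["ft_torque"],2),s["clock"],"toolx",T[:3,0].round(4))
if __name__=="__main__": rep()
E
python3 gp.py
```

```text
line 4918 angle deg -54.72 ctr(rel tcp mm) [39.8 49.8] dist of pinch mm -50.4 ends [0.028 0.067] [0.052 0.033]
line 2529 angle deg 34.68 ctr(rel tcp mm) [ 2.6 46.7] dist of pinch mm -21.6 ends [-0.034  0.022] [0.039 0.072]
line 1899 angle deg -53.97 ctr(rel tcp mm) [66.6 28.5] dist of pinch mm -59.6 ends [0.058 0.04 ] [0.075 0.017]
8.95 [0.5294 0.1253 0.2487] [-0.67650016  0.92278534 -1.82770943] [0.06774825 0.05608107 0.0024065 ]
felt in glass (if aligned) x,y,z mm [17.  86.9 69.6] F [-0.7  0.9 -1.8] F.n -1.28 tq [0.07 0.06 0.  ] 8.95 toolx [ 2.690e-02 -9.996e-01  6.000e-04]
```

Run:
```python
from h import *
from gp import G,n,ux,uy
im,d,K,M=cam("wrist"); W=cloud(d,K,M); save("w3",im); hsv=cv2.cvtColor(im,cv2.COLOR_RGB2HSV)
Q=(W-G)@np.stack([ux,uy,n],1)
b=(hsv[...,0]>100)&(hsv[...,0]<125)&(hsv[...,1]>200)&(abs(Q[...,2])<.02)
g=(hsv[...,0]>80)&(hsv[...,0]<130)&(hsv[...,1]>30)&(abs(Q[...,2])<.02)
for nm,m in(("tape",b),("glass",g)):
    P=Q[m]; 
    if len(P)<50: print(nm,len(P)); continue
    c=np.linalg.lstsq(np.c_[P[:,:2],np.ones(len(P))],P[:,2],rcond=None)[0]
    print(nm,len(P),np.percentile(P,[1,50,99],axis=0).round(4).tolist(),"plane",c.round(4))
```

```text
tape 584 [[-0.0391, 0.1, -0.0151], [0.0042, 0.1115, 0.0012], [0.0771, 0.1143, 0.0026]] plane [-0.0582  0.3506 -0.0381]
glass 55916 [[-0.0695, -0.1119, -0.0018], [0.0194, -0.0085, 0.0008], [0.0743, 0.1144, 0.0023]] plane [-0.0027 -0.0016  0.0007]
```

View pics/w3.png

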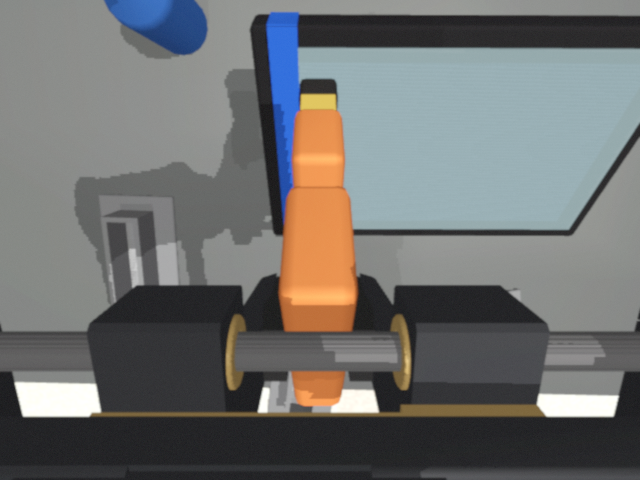

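Request:
{"method": "servo_tool", "body": {
  "motion": [
    {"claw": 0, "delta_pos": [0, -3.7, 14], "spin": 0},
    {"claw": 0, "delta_pos": [0, -3.7, 14], "spin": 0},
    {"claw": 0, "delta_pos": [0, -3.7, 14], "spin": 0},
    {"claw": 0, "delta_pos": [0, -3.7, 13], "spin": 0},
    {"claw": 0, "delta_pos": [0, 0, 0], "spin": 0},
    {"claw": 0, "delta_pos": [0, 0, 0], "spin": 0}
  ],
  "force": 6
}}

```text
clock: 9.6
eef_pos: [0.545, 0.1277, 0.1948]
orientation: [2.251, -2.189, -0.002]
contact_force: [-0.0, 0.9, -2.0]
finger_gap: 0.0203
```

```bash
sed -i 's/^G=.*/G=np.array([.5885,.0410,.1421])/' gp.py; python3 gp.py
```

```text
Traceback (most recent call last):
  File "gp.py", line 7, in <module>
    if __name__=="__main__": rep()
                             ~~~^^
  File "gp.py", line 5, in rep
    T=tcp(); p=T[:3,3]+T[:3,2]*-.0187; f=p-.068*n+.003*ux; q=f-G
                                                ^
NameError: name 'n' is not defined. Did you mean: 'np'?
```

```bash
sed -i 's/^G=.*/G=np.array([.5885,.0410,.1421]); n=np.array([-.4887,-.0139,.8723]); uy=np.array([-.028,.9996,0]); ux=np.cross(uy,n)/' gp.py; python3 gp.py
```

```text
felt in glass (if aligned) x,y,z mm [ 2.1 87.9 14.4] F [-0.   0.9 -2. ] F.n -1.73 tq [-0.    0.01  0.  ] 9.6 toolx [ 2.810e-02 -9.996e-01  2.000e-04]
```

Request:
{"method": "servo_tool", "body": {
  "motion": [
    {"claw": 0, "delta_pos": [0, -1, 1.7], "spin": 0},
    {"claw": 0, "delta_pos": [0, -1, 1.7], "spin": 0},
    {"claw": 0, "delta_pos": [0, -1, 1.7], "spin": 0},
    {"claw": 0, "delta_pos": [0, -1, 1.7], "spin": 0},
    {"claw": 0, "delta_pos": [0, 0, 0], "spin": 0}
  ],
  "force": 6
}}

```text
clock: 10.1
eef_pos: [0.5494, 0.1275, 0.1888]
orientation: [2.252, -2.19, -0.0]
contact_force: [0.1, -0.3, -1.8]
finger_gap: 0.0197
```

```bash
python3 gp.py
```

```text
felt in glass (if aligned) x,y,z mm [ 3.  87.6  6.9] F [ 0.1 -0.3 -1.8] F.n -1.64 tq [ 0.06 -0.01 -0.04] 10.1 toolx [ 0.0276 -0.9996 -0.    ]
```

Request:
{"method": "servo_tool", "body": {
  "motion": [
    {"claw": 0, "delta_pos": [0, -0.6, 1.0], "spin": 0},
    {"claw": 0, "delta_pos": [0, -0.6, 1.0], "spin": 0},
    {"claw": 0, "delta_pos": [0, -0.6, 1.0], "spin": 0},
    {"claw": 0, "delta_pos": [0, 0, 0], "spin": 0}
  ]
}}

```text
clock: 10.5
eef_pos: [0.5513, 0.1276, 0.186]
orientation: [-2.252, 2.19, -0.0]
contact_force: [-0.6, 1.0, -0.4]
finger_gap: 0.0201
```

Request:
{"method": "servo_tool", "body": {
  "motion": [
    {"claw": 0, "delta_pos": [0, -0.6, 1.0], "spin": 0},
    {"claw": 0, "delta_pos": [0, -0.6, 1.0], "spin": 0},
    {"claw": 0, "delta_pos": [0, 0, 0], "spin": 0}
  ]
}}

```text
clock: 10.8
eef_pos: [0.5528, 0.1277, 0.1843]
orientation: [-2.252, 2.19, -0.001]
contact_force: [-0.4, 1.0, 1.4]
finger_gap: 0.0196
```

```bash
python3 gp.py; python3 tilt.py
```

```text
felt in glass (if aligned) x,y,z mm [ 3.7 87.7  1.4] F [-0.4  1.   1.4] F.n 1.37 tq [-0.02  0.06 -0.04] 10.8 toolx [ 2.780e-02 -9.996e-01 -1.000e-04]
line 4902 angle deg -54.65 ctr(rel tcp mm) [38.7 50. ] dist of pinch mm -49.7 ends [0.027 0.067] [0.051 0.033]
line 2527 angle deg 35.0 ctr(rel tcp mm) [ 1.8 47. ] dist of pinch mm -22.2 ends [-0.034  0.022] [0.037 0.072]
line 1889 angle deg -54.63 ctr(rel tcp mm) [65.9 28.5] dist of pinch mm -59.4 ends [0.058 0.04 ] [0.074 0.017]
10.85 [0.5527 0.1277 0.1843] [ 0.64727913 -0.59592782  2.23083303] [0.00520645 0.11617149 0.01944679]
```

Request:
{"method": "servo_tool", "body": {
  "motion": [
    {"claw": 0, "delta_pos": [0, 0, 0], "spin": 0},
    {"claw": 0, "delta_pos": [0, -0.5, 0.9], "spin": 0},
    {"claw": 0, "delta_pos": [0, -0.5, 0.9], "spin": 0},
    {"claw": 0, "delta_pos": [0, 0, 0], "spin": 0}
  ],
  "force": 4
}}

```text
clock: 11.25
eef_pos: [0.554, 0.1278, 0.1827]
orientation: [-2.251, 2.19, -0.001]
contact_force: [0.8, -0.4, 3.2]
finger_gap: 0.0199
```

```bash
python3 gp.py; python3 tilt.py
```

```text
felt in glass (if aligned) x,y,z mm [ 4.  87.7 -0.7] F [ 0.8 -0.4  3.2] F.n 2.42 tq [-0.04 -0.05 -0.01] 11.25 toolx [ 2.780e-02 -9.996e-01 -2.000e-04]
line 4939 angle deg -54.47 ctr(rel tcp mm) [38.7 50.1] dist of pinch mm -49.8 ends [0.027 0.067] [0.051 0.033]
line 2524 angle deg 35.06 ctr(rel tcp mm) [ 1.7 47. ] dist of pinch mm -22.2 ends [-0.034  0.022] [0.037 0.072]
line 1900 angle deg -53.78 ctr(rel tcp mm) [65.7 28.9] dist of pinch mm -59.0 ends [0.057 0.04 ] [0.074 0.017]
11.3 [0.5539 0.1278 0.1826] [0.91217592 0.02341091 4.22090447] [-0.04293049 -0.10143885 -0.05912879]
```

Request:
{"method": "servo_tool", "body": {
  "motion": [
    {"claw": 0, "delta_pos": [0, 0, 0], "spin": 0},
    {"claw": 0, "delta_pos": [0, -0.5, 0.9], "spin": 0},
    {"claw": 0, "delta_pos": [0, -1.2, 0.2], "spin": 0},
    {"claw": 0, "delta_pos": [0, -1.2, 0.2], "spin": 0},
    {"claw": 0, "delta_pos": [0, 0, 0], "spin": 0}
  ],
  "force": 3
}}

```text
clock: 11.8
eef_pos: [0.5565, 0.1278, 0.1808]
orientation: [-2.252, 2.19, 0.0]
contact_force: [0.4, 0.2, 4.2]
finger_gap: 0.02
```

```bash
python3 gp.py; python3 tilt.py
```

```text
felt in glass (if aligned) x,y,z mm [ 5.2 87.7 -3.5] F [0.4 0.2 4.2] F.n 3.5 tq [ 0.03 -0.09  0.02] 11.8 toolx [ 2.770e-02 -9.996e-01 -1.000e-04]
line 4725 angle deg -56.58 ctr(rel tcp mm) [40.1 49.5] dist of pinch mm -50.4 ends [0.029 0.067] [0.052 0.032]
line 2907 angle deg 33.17 ctr(rel tcp mm) [ 2.8 47.7] dist of pinch mm -22.8 ends [-0.033  0.024] [0.039 0.071]
line 1782 angle deg -55.75 ctr(rel tcp mm) [66.2 27.6] dist of pinch mm -59.8 ends [0.058 0.039] [0.074 0.016]
11.85 [0.5564 0.1278 0.1808] [1.28213726e-03 4.77842528e-01 3.91449922e+00] [ 0.00035928 -0.11146484  0.03482362]
```

Request:
{"method": "servo_tool", "body": {
  "motion": [
    {"claw": 0, "delta_pos": [0, -1.0, 0.5], "spin": 0},
    {"claw": 0, "delta_pos": [0, -1.0, 0.5], "spin": 0},
    {"claw": 0, "delta_pos": [0, -1.0, 0.3], "spin": 0},
    {"claw": 0, "delta_pos": [0, 0, 0], "spin": 0}
  ],
  "force": 3
}}

```text
clock: 12.25
eef_pos: [0.5589, 0.1279, 0.1793]
orientation: [2.252, -2.19, -0.001]
contact_force: [-1.5, 0.3, 4.9]
finger_gap: 0.0199
```

```bash
python3 gp.py; python3 tilt.py
```

```text
felt in glass (if aligned) x,y,z mm [ 6.7 87.8 -6. ] F [-1.5  0.3  4.9] F.n 4.98 tq [ 0.08  0.21 -0.04] 12.25 toolx [ 0.0278 -0.9996 -0.    ]
line 4564 angle deg -58.46 ctr(rel tcp mm) [40.9 49.6] dist of pinch mm -51.1 ends [0.023 0.079] [0.059 0.02 ]
line 3226 angle deg 31.27 ctr(rel tcp mm) [ 3.5 48.7] dist of pinch mm -23.8 ends [-0.033  0.027] [0.04  0.071]
line 1700 angle deg -57.34 ctr(rel tcp mm) [66.2 26.9] dist of pinch mm -60.2 ends [0.059 0.039] [0.074 0.015]
12.3 [0.5589 0.1279 0.1793] [-1.5689672   0.71413168  4.26215094] [0.11304922 0.24531404 0.02902054]
```

Tilt is 31.4°, within the felt's 4° rock, at about 6 N. I firm up the grip and check.

Request:
{"method": "servo_tool", "body": {
  "motion": [
    {"claw": 0, "delta_pos": [0, 0, 0], "spin": 0},
    {"claw": 0, "delta_pos": [0, 0, 0], "spin": 0},
    {"claw": 0, "delta_pos": [1, 0.5, 0.2], "spin": 0},
    {"claw": 0, "delta_pos": [1.5, 0.5, 0.2], "spin": 0},
    {"claw": 0, "delta_pos": [2, 0.5, 0.3], "spin": 0},
    {"claw": 0, "delta_pos": [2, 0.5, 0.3], "spin": 0}
  ],
  "force": 25
}}

```text
clock: 12.9
eef_pos: [0.5574, 0.1214, 0.1785]
orientation: [-2.252, 2.19, 0.0]
contact_force: [-1.5, 2.6, 4.9]
finger_gap: 0.0199
```

```bash
python3 gp.py; python3 tilt.py
```

```text
felt in glass (if aligned) x,y,z mm [ 4.7 81.2 -5.9] F [-1.5  2.6  4.9] F.n 4.96 tq [0.48 0.32 0.1 ] 12.9 toolx [ 2.790e-02 -9.996e-01 -3.000e-04]
line 4590 angle deg -58.54 ctr(rel tcp mm) [40.9 49.9] dist of pinch mm -51.1 ends [0.023 0.08 ] [0.059 0.02 ]
line 3277 angle deg 31.29 ctr(rel tcp mm) [ 3.9 49. ] dist of pinch mm -23.9 ends [-0.032  0.027] [0.04  0.071]
line 1755 angle deg -57.3 ctr(rel tcp mm) [66.1 27.3] dist of pinch mm -60.3 ends [0.059 0.039] [0.074 0.015]
12.95 [0.5573 0.121  0.1784] [-1.53829925  2.19138059  4.07979981] [0.50976277 0.30560007 0.11100831]
```

Request:
{"method": "servo_tool", "body": {
  "motion": [
    {"claw": 0, "delta_pos": [2.5, 0.5, 0.28], "spin": 0},
    {"claw": 0, "delta_pos": [2.5, 0.5, 0.28], "spin": 0},
    {"claw": 0, "delta_pos": [3, 0.5, 0.28], "spin": 0},
    {"claw": 0, "delta_pos": [3, 0.5, 0.28], "spin": 0},
    {"claw": 0, "delta_pos": [3, 0.5, 0.28], "spin": 0},
    {"claw": 0, "delta_pos": [3, 0, 0], "spin": 0},
    {"claw": 0, "delta_pos": [3, 0, 0], "spin": 0},
    {"claw": 0, "delta_pos": [3, 0, 0], "spin": 0},
    {"claw": 0, "delta_pos": [3, 0, 0], "spin": 0},
    {"claw": 0, "delta_pos": [3, 0, 0], "spin": 0}
  ]
}}

```text
clock: 13.95
eef_pos: [0.5555, 0.092, 0.1769]
orientation: [2.252, -2.19, -0.001]
contact_force: [-3.3, 3.1, 4.3]
finger_gap: 0.0198
```

```bash
python3 gp.py; python3 tilt.py
```

```text
felt in glass (if aligned) x,y,z mm [ 1.6 51.9 -5.9] F [-3.3  3.1  4.3] F.n 5.31 tq [0.64 0.59 0.03] 13.95 toolx [ 0.0278 -0.9996  0.    ]
line 4627 angle deg -58.55 ctr(rel tcp mm) [40.6 50. ] dist of pinch mm -51.0 ends [0.022 0.08 ] [0.059 0.02 ]
line 3358 angle deg 31.19 ctr(rel tcp mm) [ 4.3 49.2] dist of pinch mm -23.9 ends [-0.032  0.027] [0.041 0.071]
line 1798 angle deg -56.83 ctr(rel tcp mm) [65.7 27.5] dist of pinch mm -59.8 ends [0.058 0.039] [0.073 0.016]
14.0 [0.5555 0.0916 0.1769] [-3.46664139  2.54799595  2.86988859] [0.54995528 0.64914525 0.07809897]
```

Request:
{"method": "servo_tool", "body": {
  "motion": [
    {"claw": 0, "delta_pos": [3, 0.2, 0.1], "spin": 0},
    {"claw": 0, "delta_pos": [3, 0.2, 0.1], "spin": 0},
    {"claw": 0, "delta_pos": [3, 0.2, 0.1], "spin": 0},
    {"claw": 0, "delta_pos": [3, 0.2, 0.1], "spin": 0},
    {"claw": 0, "delta_pos": [3, 0.2, 0.1], "spin": 0},
    {"claw": 0, "delta_pos": [3, 0.2, 0.1], "spin": 0},
    {"claw": 0, "delta_pos": [3, 0.2, 0.1], "spin": 0},
    {"claw": 0, "delta_pos": [3, 0.2, 0.1], "spin": 0},
    {"claw": 0, "delta_pos": [3, 0.2, 0.1], "spin": 0},
    {"claw": 0, "delta_pos": [3, 0.2, 0.1], "spin": 0}
  ]
}}

```text
clock: 15.0
eef_pos: [0.5546, 0.062, 0.1761]
orientation: [2.252, -2.19, 0.0]
contact_force: [-3.3, 3.2, 4.5]
finger_gap: 0.0198
```

```bash
python3 gp.py; python3 tilt.py|tail -1; python3 sq.py s scene | tail -1
```

```text
felt in glass (if aligned) x,y,z mm [-0.3 21.9 -5.8] F [-3.3  3.2  4.5] F.n 5.49 tq [0.6  0.43 0.05] 15.0 toolx [ 0.0278 -0.9996  0.    ]
15.05 [0.5546 0.0616 0.1761] [-2.03465824  3.01535981  3.98258236] [0.43911883 0.44276051 0.06124536]
15.1 [-2.61031515  1.18951654  4.0015916 ] [0.33031962 0.44177169 0.04331474] 0.019871384910706395
```

View pics/sscene.png

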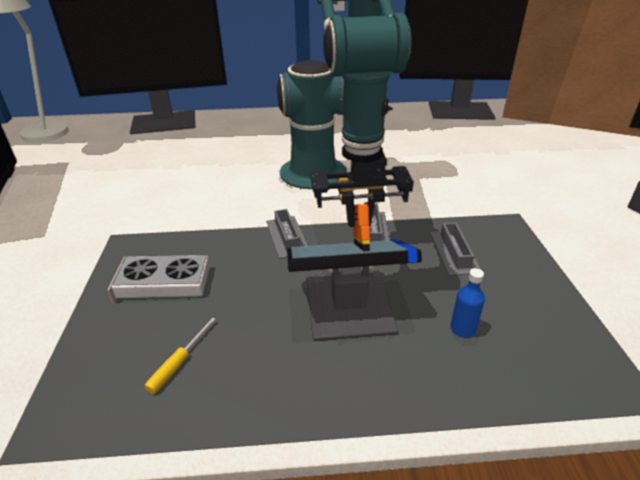

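The scene view shows the squeegee on the glass at (362,225), with the screen, bottle (467,305), card and driver unchanged. Continuing the stroke.

Request:
{"method": "servo_tool", "body": {
  "motion": [
    {"claw": 0, "delta_pos": [3, 0, 0], "spin": 0},
    {"claw": 0, "delta_pos": [3, 0, 0], "spin": 0},
    {"claw": 0, "delta_pos": [3, 0, 0], "spin": 0},
    {"claw": 0, "delta_pos": [3, 0, 0], "spin": 0},
    {"claw": 0, "delta_pos": [3, 0, 0], "spin": 0},
    {"claw": 0, "delta_pos": [3, 0, 0], "spin": 0},
    {"claw": 0, "delta_pos": [3, 0, 0], "spin": 0},
    {"claw": 0, "delta_pos": [3, 0, 0], "spin": 0},
    {"claw": 0, "delta_pos": [3, 0, 0], "spin": 0},
    {"claw": 0, "delta_pos": [3, 0, 0], "spin": 0}
  ]
}}

```text
clock: 16.1
eef_pos: [0.5554, 0.032, 0.1761]
orientation: [-2.252, 2.19, -0.0]
contact_force: [-2.5, 3.4, 3.8]
finger_gap: 0.0196
```

Request:
{"method": "servo_tool", "body": {
  "motion": [
    {"claw": 0, "delta_pos": [3, 0, 0], "spin": 0},
    {"claw": 0, "delta_pos": [3, 0, 0], "spin": 0},
    {"claw": 0, "delta_pos": [3, 0, 0], "spin": 0},
    {"claw": 0, "delta_pos": [3, 0, 0], "spin": 0},
    {"claw": 0, "delta_pos": [3, 0, 0], "spin": 0},
    {"claw": 0, "delta_pos": [3, 0, 0], "spin": 0},
    {"claw": 0, "delta_pos": [3, 0, 0], "spin": 0},
    {"claw": 0, "delta_pos": [3, 0, 0], "spin": 0},
    {"claw": 0, "delta_pos": [3, 0, 0], "spin": 0},
    {"claw": 0, "delta_pos": [3, 0, 0], "spin": 0}
  ]
}}

```text
clock: 17.1
eef_pos: [0.5562, 0.002, 0.1761]
orientation: [2.252, -2.19, -0.0]
contact_force: [-2.6, 2.4, 3.3]
finger_gap: 0.0198
```

```bash
python3 gp.py; python3 tilt.py
```

```text
felt in glass (if aligned) x,y,z mm [ -0.3 -38.1  -5.7] F [-2.6  2.4  3.3] F.n 4.14 tq [0.63 0.57 0.09] 17.1 toolx [ 0.0278 -0.9996 -0.    ]
line 4742 angle deg -58.19 ctr(rel tcp mm) [40.5 50.1] dist of pinch mm -51.0 ends [0.022 0.08 ] [0.059 0.021]
line 3396 angle deg 31.2 ctr(rel tcp mm) [ 4.6 49.4] dist of pinch mm -23.9 ends [-0.032  0.027] [0.041 0.071]
line 1789 angle deg -57.12 ctr(rel tcp mm) [65.8 27.4] dist of pinch mm -60.0 ends [0.058 0.039] [0.073 0.016]
17.15 [0.5563 0.0016 0.1761] [-2.45703381  3.24055171  3.52111713] [0.52965792 0.58098352 0.10092753]
```

Request:
{"method": "servo_tool", "body": {
  "motion": [
    {"claw": 0, "delta_pos": [3, 0, 0], "spin": 0},
    {"claw": 0, "delta_pos": [3, 0, 0], "spin": 0},
    {"claw": 0, "delta_pos": [3, 0, 0], "spin": 0},
    {"claw": 0, "delta_pos": [3, 0, 0], "spin": 0},
    {"claw": 0, "delta_pos": [3, 0, 0], "spin": 0},
    {"claw": 0, "delta_pos": [3, 0, 0], "spin": 0},
    {"claw": 0, "delta_pos": [3, 0, 0], "spin": 0},
    {"claw": 0, "delta_pos": [3, 0, 0], "spin": 0},
    {"claw": 0, "delta_pos": [3, 0, 0], "spin": 0},
    {"claw": 0, "delta_pos": [3, 0, 0], "spin": 0}
  ]
}}

```text
clock: 18.15
eef_pos: [0.5571, -0.028, 0.1761]
orientation: [2.252, -2.19, 0.0]
contact_force: [-4.0, 3.4, 3.5]
finger_gap: 0.0199
```

Request:
{"method": "servo_tool", "body": {
  "motion": [
    {"claw": 0, "delta_pos": [3, 0, 0], "spin": 0},
    {"claw": 0, "delta_pos": [3, 0, 0], "spin": 0},
    {"claw": 0, "delta_pos": [3, 0, 0], "spin": 0},
    {"claw": 0, "delta_pos": [3, 0, 0], "spin": 0},
    {"claw": 0, "delta_pos": [3, 0, 0], "spin": 0},
    {"claw": 0, "delta_pos": [3, 0, 0], "spin": 0},
    {"claw": 0, "delta_pos": [3, 0, 0], "spin": 0},
    {"claw": 0, "delta_pos": [2, 0, 0], "spin": 0},
    {"claw": 0, "delta_pos": [2, 0, 0], "spin": 0},
    {"claw": 0, "delta_pos": [0, 0, 0], "spin": 0}
  ]
}}

```text
clock: 19.15
eef_pos: [0.5578, -0.0531, 0.1761]
orientation: [2.252, -2.19, 0.0]
contact_force: [-3.0, 2.6, 3.4]
finger_gap: 0.0199
```

```bash
python3 gp.py
python3 - <<'E'
from h import *
from gp import G,n,ux,uy
im,d,K,M=cam("wrist"); W=cloud(d,K,M); Q=(W-G)@np.stack([ux,uy,n],1); hsv=cv2.cvtColor(im,cv2.COLOR_RGB2HSV)
y=(hsv[...,0]>22)&(hsv[...,0]<33)&(hsv[...,1]>120)&(abs(Q[...,2])<.04)&(abs(Q[...,1]+.09)<.05)
o=(hsv[...,0]<20)&(hsv[...,1]>150)&(Q[...,2]<.04)&(abs(Q[...,2])<.04)
for m in(y,o): print(m.sum(),np.percentile(Q[m],[2,50,98],axis=0).round(4).tolist() if m.sum() else "")
E
```

```text
felt in glass (if aligned) x,y,z mm [ -0.3 -93.2  -5.7] F [-3.   2.6  3.4] F.n 4.39 tq [0.46 0.56 0.06] 19.15 toolx [ 2.760e-02 -9.996e-01  4.000e-04]
250 [[0.0577, -0.0983, 0.0144], [0.0584, -0.0924, 0.0175], [0.0589, -0.0866, 0.0209]]
1215 [[0.0575, -0.0997, 0.0224], [0.0587, -0.0928, 0.0321], [0.0595, -0.0856, 0.0396]]
```

Stroke complete: the felt is at y = -92 mm, x = +2.5 mm, still pressed at about 6 N. Now I lift along the normal and carry it to free bench at about (0.42, 0.235), where I'll press it upright before it goes back in the holder.

Request:
{"method": "servo_tool", "body": {
  "motion": [
    {"claw": 0, "delta_pos": [0, 4, -7], "spin": 0},
    {"claw": 0, "delta_pos": [0, 11, -20], "spin": 0},
    {"claw": 0, "delta_pos": [0, 0, -45], "spin": 0},
    {"claw": 0, "delta_pos": [0, 0, -45], "spin": 0},
    {"claw": 0, "delta_pos": [-20, 8, 0], "spin": 0},
    {"claw": 0, "delta_pos": [-40, 16, 0], "spin": 0},
    {"claw": 0, "delta_pos": [-40, 16, 0], "spin": 0},
    {"claw": 0, "delta_pos": [-40, 16, 0], "spin": 0},
    {"claw": 0, "delta_pos": [-40, 16, 0], "spin": 0},
    {"claw": 0, "delta_pos": [-40, 16, 0], "spin": 0}
  ]
}}

```text
clock: 20.2
eef_pos: [0.4483, 0.1651, 0.293]
orientation: [-2.251, 2.191, -0.003]
contact_force: [0.7, 0.2, -1.7]
finger_gap: 0.0197
```

Request:
{"method": "servo_tool", "body": {
  "motion": [
    {"claw": 0, "delta_pos": [-40, 16, 0], "spin": 0},
    {"claw": 0, "delta_pos": [-30, 13, 0], "spin": 0},
    {"claw": 0, "delta_pos": [0, 0, 0], "spin": 0.028},
    {"claw": 0, "delta_pos": [0, 0, 0], "spin": 0}
  ]
}}

```text
clock: 20.6
eef_pos: [0.4179, 0.2335, 0.2929]
orientation: [-2.223, 2.22, -0.003]
contact_force: [-0.0, 0.4, -1.3]
finger_gap: 0.0193
```

```bash
python3 tilt.py;python3 gp.py
```

```text
line 4846 angle deg -58.08 ctr(rel tcp mm) [39.9 50.7] dist of pinch mm -50.8 ends [0.021 0.08 ] [0.058 0.021]
line 3424 angle deg 31.26 ctr(rel tcp mm) [ 4.3 49.4] dist of pinch mm -24.0 ends [-0.033  0.027] [0.042 0.072]
line 1818 angle deg -57.37 ctr(rel tcp mm) [65.8 27.3] dist of pinch mm -60.0 ends [0.056 0.043] [0.076 0.011]
20.65 [0.4182 0.2329 0.2929] [-0.37290449 -0.58133171 -1.63615503] [-0.00428539 -0.0153366  -0.00725218]
felt in glass (if aligned) x,y,z mm [-58.  196.7 160.5] F [-0.4 -0.6 -1.6] F.n -1.24 tq [-0.   -0.02 -0.01] 20.65 toolx [ 5.e-04 -1.e+00  1.e-03]
```

Request:
{"method": "servo_tool", "body": {
  "motion": [
    {"claw": 0, "delta_pos": [0, 0, 45], "spin": 0},
    {"claw": 0, "delta_pos": [0, 0, 45], "spin": 0},
    {"claw": 0, "delta_pos": [0, 0, 45], "spin": 0},
    {"claw": 0, "delta_pos": [0, 0, 45], "spin": 0},
    {"claw": 0, "delta_pos": [0, 0, 30], "spin": 0},
    {"claw": 0, "delta_pos": [0, 0, 12], "spin": 0},
    {"claw": 0, "delta_pos": [0, 0, 4], "spin": 0},
    {"claw": 0, "delta_pos": [0, 0, 3], "spin": 0},
    {"claw": 0, "delta_pos": [0, 0, 2], "spin": 0},
    {"claw": 0, "delta_pos": [0, 0, 0], "spin": 0}
  ],
  "force": 8
}}

```text
clock: 21.65
eef_pos: [0.4191, 0.234, 0.0635]
orientation: [-2.219, 2.22, -0.002]
contact_force: [0.5, 0.3, -0.8]
finger_gap: 0.0201
```

Request:
{"method": "servo_tool", "body": {
  "motion": [
    {"claw": 0, "delta_pos": [0, 0, 2], "spin": 0},
    {"claw": 0, "delta_pos": [0, -4.4, 1.2], "spin": 0},
    {"claw": 0, "delta_pos": [0, -4.4, 1.2], "spin": 0},
    {"claw": 0, "delta_pos": [0, -4.4, 1.2], "spin": 0},
    {"claw": 0, "delta_pos": [0, -4.4, 1.2], "spin": 0},
    {"claw": 0, "delta_pos": [0, -4.4, 1.4], "spin": 0},
    {"claw": 0, "delta_pos": [0, 0, 0], "spin": 0}
  ],
  "force": 5
}}

```text
clock: 22.35
eef_pos: [0.4409, 0.2338, 0.0539]
orientation: [-2.22, 2.221, -0.001]
contact_force: [2.5, 0.4, 1.7]
finger_gap: 0.0199
```

```bash
python3 tilt.py
```

```text
line 5692 angle deg 15.77 ctr(rel tcp mm) [15.9 48.2] dist of pinch mm -24.1 ends [-0.021  0.038] [0.053 0.059]
line 2454 angle deg -73.36 ctr(rel tcp mm) [48.7 39.1] dist of pinch mm -52.5 ends [0.043 0.06 ] [0.055 0.019]
line 829 angle deg -72.06 ctr(rel tcp mm) [66.5 11.6] dist of pinch mm -61.1 ends [0.062 0.026] [ 0.071 -0.003]
22.4 [0.4409 0.2338 0.0541] [1.25298717 1.21575358 3.33373791] [ 0.25376526 -0.27517792 -0.04867487]
```

Request:
{"method": "servo_tool", "body": {
  "motion": [
    {"claw": 0, "delta_pos": [0, -4, 1.6], "spin": 0},
    {"claw": 0, "delta_pos": [0, -4, 1.9], "spin": 0},
    {"claw": 0, "delta_pos": [0, -4, 2.2], "spin": 0},
    {"claw": 0, "delta_pos": [0, -4, 2.5], "spin": 0},
    {"claw": 0, "delta_pos": [0, -4, 2.8], "spin": 0},
    {"claw": 0, "delta_pos": [0, 0, 1], "spin": 0},
    {"claw": 0, "delta_pos": [0, 0, 0], "spin": 0}
  ],
  "force": 5
}}

```text
clock: 23.1
eef_pos: [0.4595, 0.2333, 0.0418]
orientation: [2.22, -2.221, -0.001]
contact_force: [-2.6, 0.4, 6.7]
finger_gap: 0.0202
```

```bash
python3 tilt.py
```

```text
line 3806 angle deg -1.88 ctr(rel tcp mm) [ 6.8 42.7] dist of pinch mm -24.2 ends [-0.032  0.044] [0.045 0.041]
line 418 angle deg 89.59 ctr(rel tcp mm) [53.9 27.6] dist of pinch mm 53.8 ends [0.054 0.047] [0.054 0.008]
line 160 angle deg 2.01 ctr(rel tcp mm) [ 6.5 43.1] dist of pinch mm -24.2 ends [-0.021  0.042] [0.034 0.044]
23.15 [0.4595 0.2333 0.042 ] [-2.65084899  0.11554056  5.83494452] [ 0.13219255  0.3843437  -0.0612074 ]
```

Request:
{"method": "servo_tool", "body": {
  "motion": [
    {"claw": 0, "delta_pos": [0, 0, 0], "spin": 0},
    {"claw": 0, "delta_pos": [0, 0, 0], "spin": 0},
    {"claw": 0, "delta_pos": [0, 0, -20], "spin": 0},
    {"claw": 0, "delta_pos": [0, 0, -35], "spin": 0},
    {"claw": 0, "delta_pos": [0, 0, -20], "spin": 0},
    {"claw": 0, "delta_pos": [-30, 8, 0], "spin": 0},
    {"claw": 0, "delta_pos": [-30, 8, 0], "spin": 0},
    {"claw": 0, "delta_pos": [-29, 8, 0], "spin": 0},
    {"claw": 0, "delta_pos": [0, 0, 0], "spin": 0},
    {"claw": 0, "delta_pos": [0, 0, 0], "spin": 0}
  ],
  "force": 20
}}

```text
clock: 24.15
eef_pos: [0.4351, 0.3221, 0.1158]
orientation: [2.222, -2.218, 0.001]
contact_force: [0.2, 0.1, -1.3]
finger_gap: 0.0198
```

```bash
python3 tilt.py
python3 - <<'E'
from h import *
im,d,K,M=cam("wrist"); W=cloud(d,K,M); save("w4",im); hsv=cv2.cvtColor(im,cv2.COLOR_RGB2HSV); p=tcp()[:3,3]
o=(hsv[...,0]<22)&(hsv[...,1]>150)&(np.linalg.norm(W-p,axis=-1)<.13)
for lo,hi in((.145,.165),(.12,.14),(.1,.115),(.085,.1),(.07,.085)):
    m=o&(W[...,2]>lo)&(W[...,2]<hi)
    if m.sum()>20: print("z",lo,m.sum(),np.percentile(W[m],[1,50,99],axis=0).round(4).tolist())
m=~o&(W[...,2]>.036)&(W[...,2]<.045)&(abs(W[...,1]-.322)<.04); print("rim",m.sum(),np.percentile(W[m],[1,99],axis=0).round(4).tolist())
E
```

```text
line 4828 angle deg -1.67 ctr(rel tcp mm) [13.  42.6] dist of pinch mm -24.2 ends [-0.026  0.044] [0.051 0.041]
line 473 angle deg 89.98 ctr(rel tcp mm) [53.7 27.5] dist of pinch mm 53.7 ends [0.054 0.049] [0.054 0.006]
line 222 angle deg -63.01 ctr(rel tcp mm) [50.8 22.3] dist of pinch mm -47.0 ends [0.028 0.068] [ 0.074 -0.023]
24.2 [0.4352 0.3216 0.1159] [-0.20004477 -0.49902811 -1.10635537] [-0.01388928  0.04267726 -0.04407921]
z 0.145 9152 [[0.4131, 0.3126, 0.1529], [0.4538, 0.3234, 0.1582], [0.4895, 0.3317, 0.1602]]
z 0.12 177 [[0.4431, 0.3092, 0.1206], [0.489, 0.3211, 0.1322], [0.4893, 0.3296, 0.1397]]
z 0.1 36 [[0.4888, 0.3142, 0.1135], [0.4939, 0.3147, 0.1146], [0.4982, 0.33, 0.115]]
rim 1444 [[0.4787, 0.3038, 0.0382], [0.5117, 0.3397, 0.0421]]
```

View pics/w4.png

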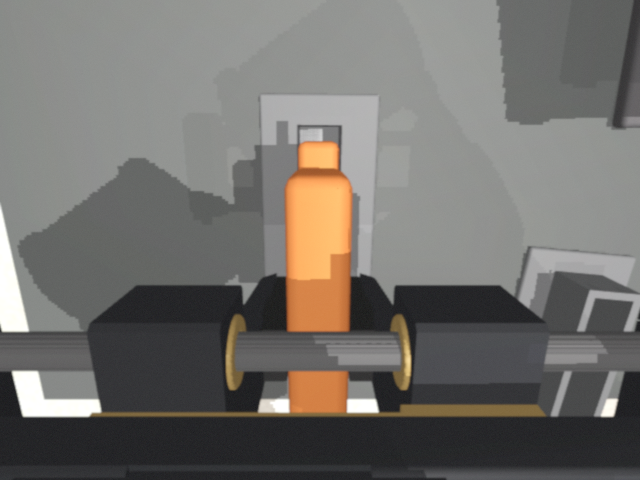

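The view shows the squeegee upright, centred over the slot (slot end at (319,130), body at (319,155)). Lowering.

Request:
{"method": "servo_tool", "body": {
  "motion": [
    {"claw": 0, "delta_pos": [0, 0, 15], "spin": 0},
    {"claw": 0, "delta_pos": [0, 0, 10], "spin": 0},
    {"claw": 0, "delta_pos": [0, 0, 8], "spin": 0},
    {"claw": 0, "delta_pos": [0, 0, 8], "spin": 0},
    {"claw": 0, "delta_pos": [0, 0, 8], "spin": 0},
    {"claw": 0, "delta_pos": [0, 0, 6], "spin": 0},
    {"claw": 0, "delta_pos": [0, 0, 4], "spin": 0},
    {"claw": 0, "delta_pos": [0, 0, 0], "spin": 0}
  ],
  "force": 12
}}

```text
clock: 25.05
eef_pos: [0.4355, 0.3223, 0.0573]
orientation: [2.221, -2.221, -0.0]
contact_force: [0.4, 0.2, -1.0]
finger_gap: 0.0197
```

Request:
{"method": "servo_tool", "body": {
  "motion": [
    {"claw": 0, "delta_pos": [0, 0, 2], "spin": 0},
    {"claw": 0, "delta_pos": [0, 0, 2], "spin": 0},
    {"claw": 0, "delta_pos": [0, 0, 1], "spin": 0},
    {"claw": 0, "delta_pos": [0, 0, 0], "spin": 0},
    {"claw": 0, "delta_pos": [0, 0, 0], "spin": 0}
  ]
}}

```text
clock: 25.55
eef_pos: [0.4359, 0.3225, 0.0531]
orientation: [-2.221, 2.221, -0.0]
contact_force: [-0.7, 0.0, -0.8]
finger_gap: 0.0199
```

Request:
{"method": "servo_tool", "body": {
  "motion": [
    {"claw": 0, "delta_pos": [0, 0, 1], "spin": 0},
    {"claw": 0, "delta_pos": [0, 0, 1], "spin": 0},
    {"claw": 0, "delta_pos": [0, 0, 1], "spin": 0},
    {"claw": 0, "delta_pos": [0, 0, 0], "spin": 0},
    {"claw": 0, "delta_pos": [0, 0, 0], "spin": 0}
  ]
}}

```text
clock: 26.05
eef_pos: [0.4358, 0.3226, 0.0501]
orientation: [-2.221, 2.222, 0.0]
contact_force: [-0.8, 0.4, 1.5]
finger_gap: 0.0197
```

```bash
python3 tilt.py; python3 look.py w5
```

```text
line 4711 angle deg -1.68 ctr(rel tcp mm) [12.7 42.7] dist of pinch mm -24.3 ends [-0.026  0.044] [0.051 0.042]
line 444 angle deg -89.97 ctr(rel tcp mm) [53.9 27.4] dist of pinch mm -53.9 ends [0.054 0.047] [0.054 0.007]
line 227 angle deg -62.98 ctr(rel tcp mm) [50.2 24.2] dist of pinch mm -47.2 ends [0.027 0.07 ] [ 0.074 -0.022]
26.1 [0.4358 0.3226 0.0501] [-1.6201833  -0.10514136  2.54220726] [0.02063407 0.25233636 0.00047669]
[0.4358005  0.32258509 0.0500668 ] [0.501 0.323 0.196] [-0.258  0.002 -0.966] [-2.e-04 -1.e+00 -2.e-04]
top 14422 ((449.6509704589844, 324.44732666015625), (80.55074310302734, 45.1689453125), 14.96199893951416) [0.4553 0.3232 0.0924] [[0.4138, 0.3035, 0.0885], [0.4893, 0.343, 0.1015]]
rim 4624 ((442.8697509765625, 321.9885559082031), (36.22383117675781, 138.39414978027344), 89.527587890625) [0.4808 0.3195 0.0405] [[0.3761, 0.3037, 0.0361], [0.5119, 0.3398, 0.0421]]
foot 17030 ((442.9148254394531, 322.1336669921875), (79.74486541748047, 169.96450805664062), 89.39592742919922) [0.4864 0.3219 0.0046] [[0.422, 0.2827, 0.0032], [0.527, 0.361, 0.0061]]
```

Seated: the felt is on the floor with a reaction of about 3 N, upright and centred within 1 mm. Releasing and withdrawing.

Request:
{"method": "servo_tool", "body": {
  "motion": [
    {"claw": 60, "delta_pos": [0, 0, 0], "spin": 0},
    {"claw": 60, "delta_pos": [0, 0, 0], "spin": 0},
    {"claw": 60, "delta_pos": [0, 0, 0], "spin": 0},
    {"claw": 60, "delta_pos": [0, 0, 0], "spin": 0},
    {"claw": 60, "delta_pos": [0, 0, 0], "spin": 0},
    {"claw": 60, "delta_pos": [0, 0, 0], "spin": 0}
  ]
}}

```text
clock: 26.75
eef_pos: [0.4359, 0.3225, 0.0499]
orientation: [-2.221, 2.222, -0.0]
contact_force: [0.7, 0.2, -0.7]
finger_gap: 0.06
```

Request:
{"method": "servo_tool", "body": {
  "motion": [
    {"claw": 60, "delta_pos": [0, 0, -10], "spin": 0},
    {"claw": 60, "delta_pos": [0, 0, -25], "spin": 0},
    {"claw": 60, "delta_pos": [0, 0, -45], "spin": 0},
    {"claw": 60, "delta_pos": [0, 0, -45], "spin": 0},
    {"claw": 60, "delta_pos": [0, 0, -45], "spin": 0},
    {"claw": 60, "delta_pos": [0, 0, -45], "spin": 0},
    {"claw": 60, "delta_pos": [0, 0, -20], "spin": 0},
    {"claw": 60, "delta_pos": [0, 0, 0], "spin": 0}
  ]
}}

```text
clock: 27.55
eef_pos: [0.4379, 0.3239, 0.2906]
orientation: [-2.215, 2.215, -0.003]
contact_force: [0.2, 0.1, -0.3]
finger_gap: 0.0597
```

```bash
python3 look.py w6
python3 - <<'E'
from h import *
im,d,K,M=cam("scene"); W=cloud(d,K,M); z=np.load("scene.npz"); W0=cloud(z["d"],z["K"],z["M"])
for q in("screen_top","card_mid","cleaner_mid","driver"):
    r=finder.tip_of("scene",q)
    if r: print(q,np.round(r[0]["at"],1),round(r[0]["score"],2))
df=np.abs(im.astype(int)-z["im"]).max(-1)
for nm,(x0,x1,y0,y1) in dict(card=(105,215,245,310),driver=(140,220,315,400),bottle=(450,485,265,340),screen=(285,425,262,340)).items(): print(nm,"changed px",(df[y0:y1,x0:x1]>40).sum())
save("end",im)
E
```

```text
[0.43664635 0.32302474 0.28734584] [0.501 0.323 0.437] [-0.251  0.007 -0.968] [-2.0e-04 -1.0e+00 -2.6e-03]
top 1963 ((442.4873352050781, 323.6386413574219), (19.59417152404785, 90.1676254272461), 89.76384735107422) [0.444  0.3238 0.0934] [[0.3987, 0.3142, 0.0901], [0.4867, 0.3335, 0.0955]]
rim 1498 ((442.0539855957031, 322.4232482910156), (35.574012756347656, 137.9273681640625), 89.43358612060547) [0.4444 0.3228 0.0406] [[0.3738, 0.3047, 0.0368], [0.5108, 0.3406, 0.0426]]
foot 5670 ((444.4398193359375, 315.18634033203125), (95.42217254638672, 173.69679260253906), 88.75028228759766) [0.4536 0.3226 0.0047] [[0.3595, 0.2835, 0.0031], [0.5267, 0.362, 0.0065]]
screen_top [353.7 255.3] 0.57
card_mid [163.2 274. ] 0.62
cleaner_mid [471.4 299.3] 0.57
driver [184.2 354.7] 0.83
card changed px 0
driver changed px 0
bottle changed px 0
screen changed px 0
```

View pics/end.png

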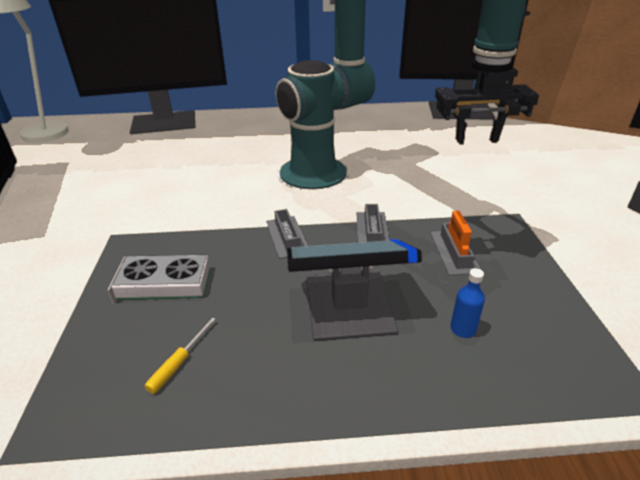

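The squeegee stands upright in its holder at (459,235), and the screen and bystanders haven't changed. Handing in.

```bash
python3 -c "
from plant import job; print(job.finish_job())"
```

```text
the job is handed in; nothing more can be done
None
```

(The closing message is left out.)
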